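Hang a washed face-shield headband up to dry

ROBOT

A 6-joint arm with a two-finger parallel gripper is mounted at the origin on the work surface. World frame = base frame: x ahead of the robot, y to its left, z up, the work surface at z = 0. Lengths are in m, angles in rad, forces in N, time in s.
With the tool pointing down it reaches from about 0.35 to 0.925 m from the base axis. Payload 6.4 kg.
Tool frame: the origin (TCP) lies between the finger pads; the fingertips stand 25 mm ahead of it and the grasp point (between the pads) lies 6 mm ahead of it; x points along the fingers, y is the direction in which the jaws open and shut, and the axes are right-handed (so a half turn about x gives the same grasp; the last joint's range is limited). The gripper opens to 94 mm and grips with 3 to 60 N. Pads are 16 mm wide; open, the fingers measure 119 mm over their backs; the gripper's body (75 mm by 177 mm) begins 78 mm behind the grasp point.
Start: joints at [1.07, 0.245, 1.558, -0, 1.339, -0.174], TCP at [0.209, 0.616, 0.23] pointing down, gripper open.
Joint ranges: [-3.13, 3.13], [-1.02, 2.26], [0.13, 2.54], [-0.95, 4.09], [0.21, 2.88], [-2.74, 2.74]. Speed limits (rad/s): [2.57, 2.57, 3.14, 3.14, 3.14, 3.14].

INTERFACE

Orientations are given as a rotation vector (axis times angle).
In Python, from plant import ctrl gives the robot as it stands. The module is installed in compiled form; this text tells all that it offers.
- The arm moves only by the tool carry_out, never from a script. Its argument "steps" is a list of rows, each a list of 3 entries, a list of its own where there are three numbers: the shift along the world's x, y, z in mm, then the turn, a rotation vector about the world's x, y, z in degrees, then the opening, from -1 (shut) to 1 (fully open). A call has 1 to 8 rows; each row is the pose to reach, as a shift and turn from the pose commanded when the call began; what a row does not reach only later rows make up. A row lasts 1/8 s, in which the tool goes at most 62.5 mm and 10.7 degrees, less where a joint would pass 70% of its speed; a pose out of reach is approached as far as the arm can. A call with a gripper value outside its range is refused whole. The fingers move at their own pace and stop on an object; "force" is the grip in N (left out, the last holds). Time passes only in rows, so rows that repeat a pose let the fingers close. It gives the time, the measured TCP pose, the force and the opening at its end, in the units of the state.
- ctrl.get_state(): the state, without advancing time (a new reading comes with each control period).
- ctrl.snapshot(name): name is "side" or "top" or "wrist"; returns the picture (384x512x3 uint8, blue, green, red); there is no depth.
- ctrl.camera_model(name): a dict with "K" (3x3 intrinsics, pixels), "R" (3x3) and "t" (3): a world point X has camera coordinates R X + t. Camera axes: x right, y down, z forward; pixel columns grow to the right and rows downward; lengths in m; the calibration is good to about 2 mm. The wrist camera is an equidistant fisheye: a pixel r from the principal point sees the ray r / f radians off the axis. A picture is of the moment at which its call begins: read the wrist's pose just before it. camera_model takes no time and is no camera call; for the wrist camera it gives the pose at the moment of the call.
- ctrl.hand_in(): hands the job in, once; it reports no verdict.
Trained networks look in the newest picture that a camera, given by its name, has taken for a name from the list of things; names that differ only in an ending like _2 or _b are one class to them, and where a whole thing is asked for, a point or a joint stands for the part that bears it (a point fixed in the world has none). Each returns a list of dicts, best first, with "score" (0 to 1); they miss things now and then, are a little off and sometimes report something else, mostly with a low value. They report only what shows in the picture. A call takes as long as a camera call. They do not tell look-alikes from the thing itself.
- ctrl.recognise(camera, thing): "xyz" ([x, y, z] in m, in the coordinates of the camera as it stood for that picture, good to about 4 mm: the middle of the surface that is visible of it).
The state is a dict: "clock": time; "qpos": joint angles; "qd": joint speeds; "joint_efforts": joint torques, N m; "position": TCP position; "orientation": TCP orientation; "contact_force": force on the tool from outside, world axes, zero at the start; "wrist_torque": the same for the moment, N m; "gripper_width": finger opening in m.
Only numpy, scipy, OpenCV 4.12 (cv2) and the standard library are available. Lean on these libraries where they do the work, as an engineer would, in place of code of your own. Each camera call takes 0.05 s, during which the arm holds its last target.

TASK

Hang the washed orange face-shield headband up to dry: first slide the steel drip tray in under the middle of the drying rail, then lower the headband gently, without dropping it, and hang it squarely across the rail, straddling it with one arm down each side and both ends over the inside of the tray. Leave the tray standing flat on the bench and do not disturb the bottle, the tip box or the timer.

Things in the scene. Friction and masses are not known exactly. Their poses are not given: they have to be found in the camera images.
- rail: Drying rail fixed to the bench: a level steel bar, 16 mm diameter, 300 mm long, on two black posts (14 mm diameter, at its two ends, white foot plates 50 x 70 x 8 mm). Top of the bar 165 mm above the bench. Origin on the bench midway between the posts; x along the bar (roughly away from the robot), y across it, z up.
- rail_mid (a point): Middle of the bar, on its axis, 157 mm above the bench; axes as the rail's.
- tray: Loose open steel drip tray, about 0.35 kg: outside 130 mm (its x) by 210 mm (its y), 28 mm high, inside 120 x 200 mm; a blue lug handle sticks out of the middle of each short end. Origin at the centre of its underside, z up. It stands on one side of the rail (left or right), the headband on the other.
- tray_handle_a (a point): Middle of the lug handle at the tray's +y end (128 mm from the tray's centre). The lug is 16 mm wide along the tray's x, reaches out 39 mm beyond the end wall, and lies from 19 to 33 mm above the bench. Can be pinched across its 16 mm from above and the tray slid along the bench.
- tray_handle_b (a point): The same at the tray's -y end.
- headband: Rigid face-shield headband, no visor, 0.13 kg: an orange arch (upside-down U) standing on its two ends (black temple pads). Band 30 mm wide (its x; pads 36), 5 mm thick, 112 mm tall; 144 mm over the pads along its y (158 over their white discs), 116 mm clear between them. Crown 17 mm thick with its grey firm foam. Origin midway between the ends, at their foot; z up.
- crown (a point): Middle of the foam's underside at the crown, 95.5 mm above the headband's origin: the point that rests on the bar. The crown can be pinched from above across its 30 mm (along the headband's x).
- foot_a (a point): Lower tip of the headband's +y end (65 mm from its middle).
- foot_b (a point): Lower tip of the headband's -y end.
- bottle: White reagent bottle with green cap, 68 mm diameter, 170 mm tall, a bystander; origin at the centre of its underside.
- tipbox: Pipette-tip box, clear with blue top, 85 x 120 x 60 mm, a bystander; origin at the centre of its underside.
- timer: White bench timer, 60 x 80 x 31 mm, a bystander; origin at the centre of its underside.
There are look-alikes about, which are no part of the job. Of the things that look like the headband, the middle-sized one is meant.

How it is judged:
By the outcome, as a careful person would: the job done as asked, in the order asked, and still so for the second after the job is handed in, with the robot touching nothing.
It also fails if it takes over 67 s, if anything falls off the work surface, if the arm or the gripper's body presses on something with over 40 N, if the wrist force passes 120 N, or if a joint passes its speed limit or range.

## Working session

There is one attempt and no reset: what is moved stays moved. The work goes in short steps, Python scripts to look and compute and a tool call to move; the robot and the scene stay as the last step left them, time stands still between calls to the robot, and variables do not carry over. Pictures are saved under pics/ and viewed, and the job is handed in when it is done.

Besides the shell and the picture viewer there is one more tool, called after ">>>" as name([rows], argument=value, ...), one row to a line, values as JSON. carry_out: Moves the arm, as the interface text tells. Its arguments: {"type":"object","properties":{"steps":{"type":"array","items":{"type":"array"}},"force":{"type":"number"}},"required":["steps"]}

```bash
mkdir -p pics
python3 - <<'E'
from plant import ctrl
import cv2,numpy as np
s=ctrl.get_state();print(s)
for n in("side","top","wrist"):
    im=ctrl.snapshot(n);cv2.imwrite(f"pics/{n}0.png",im)
    m=ctrl.camera_model(n);R=np.array(m["R"]);t=np.array(m["t"])
    print(n,np.round(-R.T@t,3),np.array(m["K"]).round(1).tolist(),R.round(3).tolist())
    if n!="wrist":
        for th in("rail","tray","tray_handle_a","headband","crown","foot_a","bottle","tipbox","timer"):
            for d in ctrl.recognise(n,th):
                x=np.array(d["xyz"]);p=np.array(m["K"])@x
                print(n,th,round(d["score"],2),(R.T@(x-t)).round(3),(p[:2]/p[2]).round())
E
```

```text
{'clock': 0.0, 'qpos': array([ 1.06992306e+00,  2.45807399e-01,  1.55902890e+00, -2.08686158e-05,
        1.33872247e+00, -1.74118985e-01]), 'qd': array([-2.84163577e-03,  2.26986305e-03, -1.30634263e-05, -5.93051844e-05,
       -3.07122496e-03,  8.10324727e-05]), 'joint_efforts': array([ 1.82523898e-03, -4.15818143e+01, -3.14611888e+01,  6.85180561e-02,
        3.31661012e-02, -1.50308301e-04]), 'position': array([0.20836327, 0.61509492, 0.2293416 ]), 'orientation': array([ 0.25497635,  1.55617625, -0.257912  ]), 'contact_force': array([-0.38174936, -0.56473898, -0.24676921]), 'wrist_torque': array([ 0.00981278, -0.02912018,  0.04049641]), 'gripper_width': 0.09395337325217928}
side [0.328 0.664 0.893] [[391.4, 0.0, 247.2], [0.0, 391.4, 193.1], [0.0, 0.0, 1.0]] [[-0.956, -0.295, 0.01], [-0.225, 0.706, -0.671], [0.191, -0.644, -0.741]]
side rail 0.85 [0.492 0.004 0.108] [259. 202.]
side tray 0.74 [0.501 0.294 0.004] [220. 318.]
side tray_handle_a 0.96 [0.504 0.294 0.003] [219. 318.]
side headband 0.95 [ 0.508 -0.222  0.08 ] [273. 154.]
side headband 0.88 [ 0.314 -0.211  0.11 ] [338. 1
[... 1129 characters left out ...]
 crown 0.98 [ 0.332 -0.217  0.135] [355. 257.]
top crown 0.6 [ 0.628 -0.164  0.063] [313. 150.]
top crown 0.58 [ 0.511 -0.238  0.099] [349. 186.]
top foot_a 0.7 [ 0.512 -0.237  0.104] [349. 186.]
top foot_a 0.69 [ 0.631 -0.165  0.067] [313. 148.]
top foot_a 0.65 [ 0.331 -0.221  0.142] [357. 258.]
top foot_a 0.49 [0.706 0.174 0.027] [190. 138.]
top bottle 0.7 [ 0.694 -0.305  0.106] [364. 117.]
top tipbox 0.75 [0.704 0.317 0.062] [137. 139.]
top tipbox 0.37 [ 0.512 -0.237  0.098] [348. 186.]
top timer 0.96 [0.708 0.175 0.023] [190. 137.]
wrist [0.145 0.637 0.384] [[297.3, 0.0, 254.5], [0.0, 297.3, 191.6], [0.0, 0.0, 1.0]] [[0.322, 0.947, 0.001], [0.921, -0.313, 0.231], [0.219, -0.073, -0.973]]
```

View pics/side0.png

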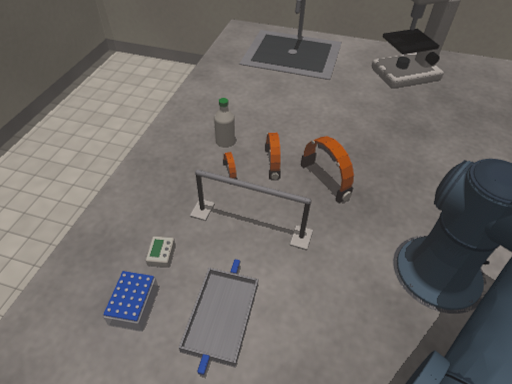

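View pics/top0.png

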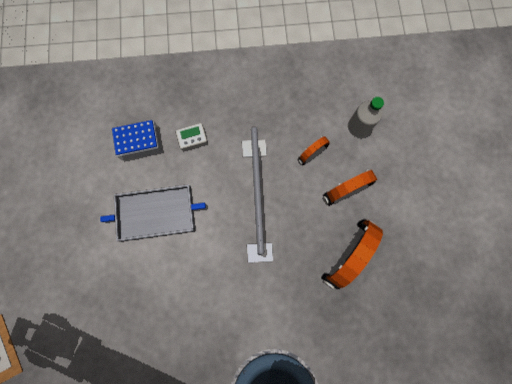

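View pics/wrist0.png

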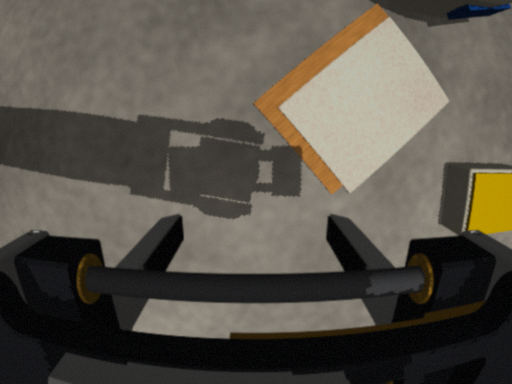

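Run:
```python
import cv2
t=cv2.imread("pics/top0.png");s=cv2.imread("pics/side0.png")
a=cv2.resize(t[110:290,270:400],None,fx=3,fy=3,interpolation=2)
b=cv2.resize(s[110:230,190:380],None,fx=4,fy=4,interpolation=2)
cv2.imwrite("pics/hbtop.png",a);cv2.imwrite("pics/hbside.png",b)
```

```text
(no output)
```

View pics/hbtop.png

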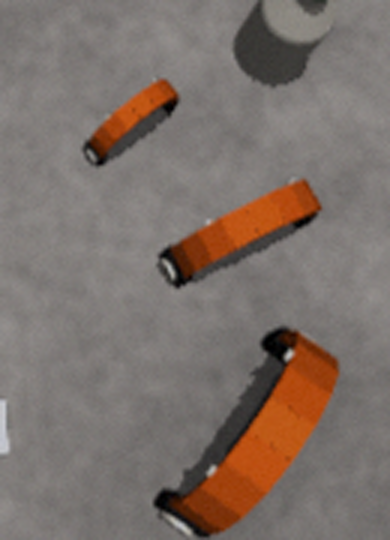

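View pics/hbside.png

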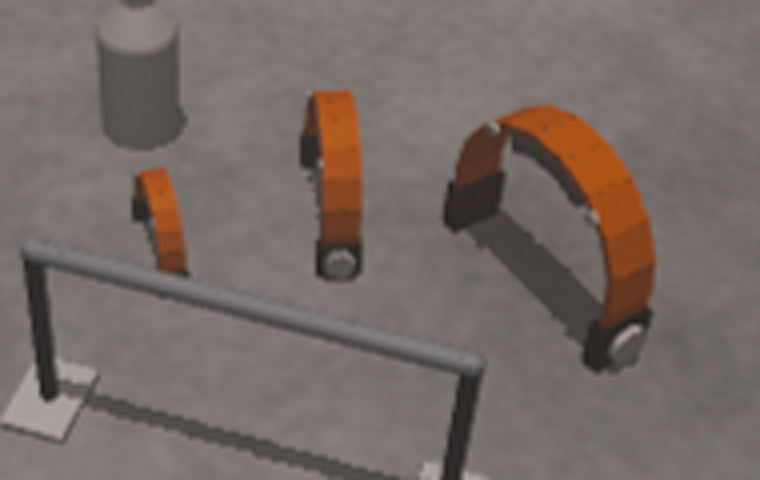

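Three orange headbands appear in the top view: small (313,150), middle (349,187) and large (355,257). The middle-sized one is (349,187), with its crown at about 0.10 m, which fits the 112 mm height, and the crops agree. The tray is on the left at (153,212), with blue lugs at (109,218) and (199,207). Next I measure precisely.

```bash
cat > h.py <<'E'
import numpy as np,cv2
from plant import ctrl
def ray(n,u,v,z,m=None):
    m=m or ctrl.camera_model(n);K=np.array(m["K"]);R=np.array(m["R"]);t=np.array(m["t"])
    d=R.T@np.linalg.solve(K,[u,v,1.]);c=-R.T@t
    return c+d*(z-c[2])/d[2]
def proj(n,X):
    m=ctrl.camera_model(n);p=np.array(m["K"])@(np.array(m["R"])@np.array(X)+np.array(m["t"]));return p[:2]/p[2]
def blobs(mask,amin=15):
    n,l,s,c=cv2.connectedComponentsWithStats(mask.astype(np.uint8))
    return [(s[i,4],c[i].round(1),s[i,:4],l==i) for i in range(1,n) if s[i,4]>=amin]
E
python3 - <<'E'
from h import *
for n in("top","side"):
    im=cv2.imread(f"pics/{n}0.png");h=cv2.cvtColor(im,cv2.COLOR_BGR2HSV)
    blue=(h[...,0]>105)&(h[...,0]<130)&(h[...,1]>150)&(h[...,2]>60)
    for b in blobs(blue): print(n,"blue",b[0],b[1],ray(n,*b[1],0.03).round(4))
    orange=(h[...,0]<15)&(h[...,1]>150)
    for b in blobs(orange):
        ys,xs=np.nonzero(b[3]);r=cv2.minAreaRect(np.stack([xs,ys],1).astype(np.float32))
        print(n,"or",b[0],b[1],r,ray(n,*b[1],0.105).round(4))
im=cv2.imread("pics/top0.png")
a=cv2.resize(im[115:275,225:285],None,fx=3.5,fy=3.5,interpolation=2)
b=cv2.resize(im[165:215,310:390],None,fx=7,fy=7,interpolation=2)
cv2.imwrite("pics/rz.png",a);cv2.imwrite("pics/hz.png",b)
s=ctrl.get_state();R=cv2.Rodrigues(s["orientation"])[0];print(R.round(3))
E
```

```text
top blue 921 [134.  137.1] [0.7216 0.3339 0.03  ]
top blue 81 [197.8 206. ] [0.5061 0.1636 0.03  ]
top blue 80 [107.4 218.2] [0.495  0.4117 0.03  ]
top or 257 [313.6 148. ] ((313.55999755859375, 148.57998657226562), (10.0, 33.0), 53.13010025024414) [ 0.6199 -0.1593  0.105 ]
top or 605 [351.3 185.2] ((351.11102294921875, 185.72793579101562), (13.392643928527832, 51.51903533935547), 64.02560424804688) [ 0.512  -0.2434  0.105 ]
top or 1350 [358.  256.4] ((356.17523193359375, 255.61788940429688), (26.204132080078125, 72.39702606201172), 33.9297981262207) [ 0.3327 -0.2338  0.105 ]
side blue 67 [234.7 265.8] [0.5071 0.1627 0.03  ]
side blue 1166 [128.5 296.2] [0.723  0.3188 0.03  ]
side blue 112 [202.9 363.6] [0.4959 0.4115 0.03  ]
side or 331 [274.3 149.9] ((274.5030212402344, 150.36740112304688), (35.74348068237305, 10.0784912109375), 84.95755004882812) [ 0.5049 -0.2136  0.105 ]
side or 686 [339.4 159.2] ((337.6890869140625, 159.18136596679688), (57.729217529296875, 21.59446907043457), 59.74356460571289) [ 0.311  -0.2324  0.105 ]
side or 154 [230.6 163.7] ((230.71136474609375, 164.18777465820312), (24.968692779541016, 6.8559675216674805), 76.60750579833984) [ 0.6112 -0.1162  0.105 ]
[[ 0.     0.321  0.947]
 [ 0.     0.947 -0.321]
 [-1.     0.     0.   ]]
```

View pics/rz.png

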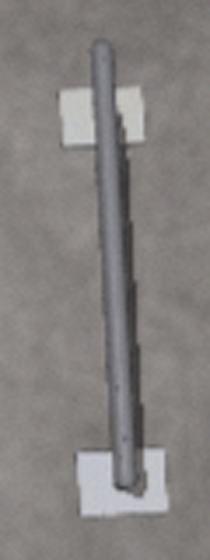

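View pics/hz.png

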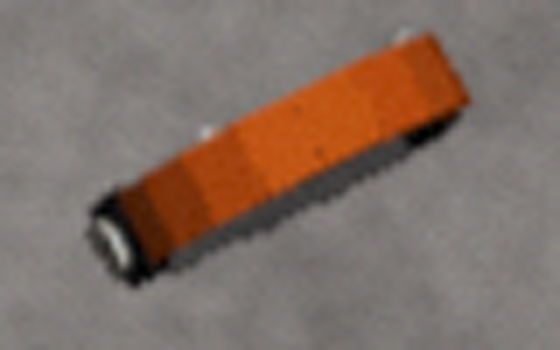

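Run:
```python
from h import *
for u,v,z in((253.6,127,.16),(259.9,254.1,.16),(254.7,148.4,.008),(259.9,252.7,.008)): print(ray("top",u,v,z).round(4))
im=cv2.imread("pics/side0.png")
cv2.imwrite("pics/rs.png",cv2.resize(im[160:260,180:330],None,fx=5,fy=5,interpolation=2))
im=cv2.imread("pics/top0.png")
cv2.imwrite("pics/tz.png",cv2.resize(im[175:250,95:215],None,fx=6,fy=6,interpolation=2))
s=ctrl.get_state();print(s["position"])
```

```text
[ 0.6712 -0.0059  0.16  ]
[0.3595 0.0076 0.16  ]
[ 0.6635 -0.0079  0.008 ]
[0.3652 0.005  0.008 ]
[0.2086511  0.61560946 0.23047856]
```

View pics/rs.png

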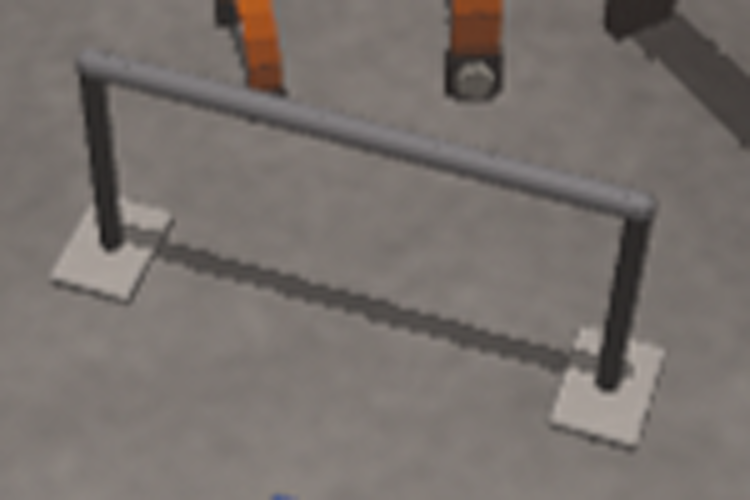

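View pics/tz.png

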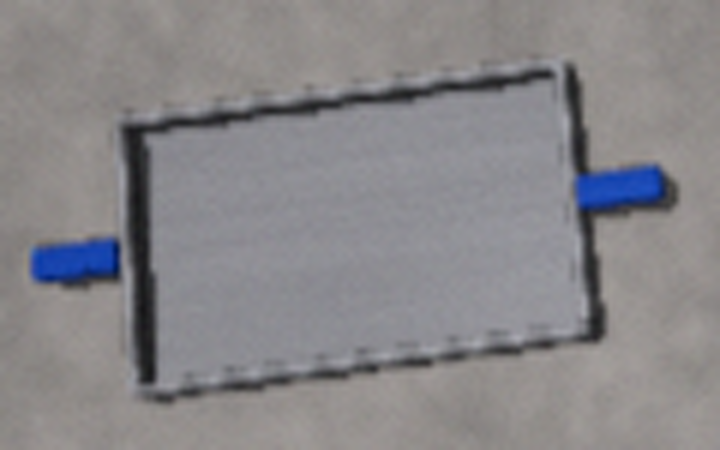

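>>> carry_out([
  [[287, -200, -90], [0, 0, -69], 0],
  [[287, -200, -90], [0, 0, -69], 0],
  [[287, -200, -90], [0, 0, -69], 0],
  [[287, -200, -90], [0, 0, -69], 0],
  [[287, -200, -90], [0, 0, -69], 0],
  [[287, -200, -90], [0, 0, -69], 0],
  [[287, -200, -90], [0, 0, -69], 0],
  [[287, -200, -90], [0, 0, -69], 0],
], force=25)

```text
clock: 2.05
position: [0.496, 0.4152, 0.1403]
orientation: [1.18, 1.228, -1.18]
contact_force: [-0.3, -0.6, 0.2]
gripper_width: 0.0469
```

```bash
cat >> h.py <<'E'
def wray(u,v,z,m):
    K=np.array(m["K"]);R=np.array(m["R"]);t=np.array(m["t"])
    q=np.array([u-K[0,2],v-K[1,2]])/K[0,0];th=np.linalg.norm(q)
    d=np.array([*(np.sin(th)*q/th),np.cos(th)]);d=R.T@d;c=-R.T@t
    return c+d*(z-c[2])/d[2]
def wproj(X,m):
    K=np.array(m["K"]);p=np.array(m["R"])@np.array(X)+np.array(m["t"])
    r=np.hypot(p[0],p[1]);th=np.arctan2(r,p[2]);return K[:2,2]+K[0,0]*th*p[:2]/r
def pr(s):
    R=cv2.Rodrigues(np.array(s["orientation"]))[0]
    print("t%.2f"%s["clock"],"pos",(np.array(s["position"])*1000).round(1),"yaw %.2f"%np.degrees(np.arctan2(R[1,1],R[0,1])),"down",R[:,0].round(3),"F",np.array(s["contact_force"]).round(1),"w %.1f"%(1000*s["gripper_width"]),"q6 %.2f"%s["qpos"][5])
def wsnap(name):
    m=ctrl.camera_model("wrist");im=ctrl.snapshot("wrist");cv2.imwrite(f"pics/{name}.png",im);return m,im
E
python3 - <<'E'
from h import *
pr(ctrl.get_state());m,im=wsnap("w1")
h=cv2.cvtColor(im,cv2.COLOR_BGR2HSV)
for b in blobs((h[...,0]>105)&(h[...,0]<130)&(h[...,1]>150)&(h[...,2]>60),30): print(b[0],b[1],b[2],wray(*b[1],.03,m).round(4))
E
```

```text
t2.05 pos [496.  415.2 140.3] yaw 2.28 down [-0. -0. -1.] F [-0.3 -0.6  0.2] w 46.9 q6 0.48
667 [254.4 199.5] [246 179  17  42] [0.4954 0.4123 0.03  ]
562 [441.5 251.2] [423 240  36  24] [0.7102 0.3585 0.03  ]
418 [433.9 302.7] [424 287  23  35] [0.7223 0.2873 0.03  ]
```

View pics/w1.png

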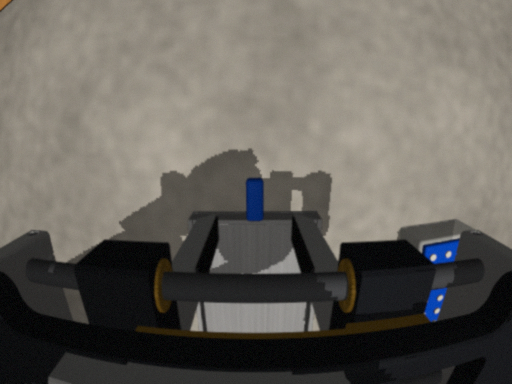

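The lug is centred at (255,200), which gives x 0.495, y 0.412 and matches the top and side views. I lower and pinch.

>>> carry_out([
  [[0, 0, -50], [0, 0, 0], 0],
  [[0, -1, -90], [0, 0, 0], 0],
  [[0, -1, -106], [0, 0, 0], 0],
  [[0, -1, -106], [0, 0, 0], 0],
  [[0, -1, -106], [0, 0, 0], -1],
  [[0, -1, -106], [0, 0, 0], -1],
  [[0, -1, -106], [0, 0, 0], -1],
  [[0, -1, -106], [0, 0, 0], -1],
], force=25)

```text
clock: 3.1
position: [0.4961, 0.4149, 0.0353]
orientation: [1.181, 1.227, -1.179]
contact_force: [-0.7, 0.3, 1.6]
gripper_width: 0.0157
```

Run:
```python
from h import *
pr(ctrl.get_state());m,im=wsnap("w2")
```

```text
t3.10 pos [496.1 414.9  35.3] yaw 2.29 down [ 0.001  0.001 -1.   ] F [-0.7  0.3  1.6] w 15.7 q6 0.48
```

View pics/w2.png

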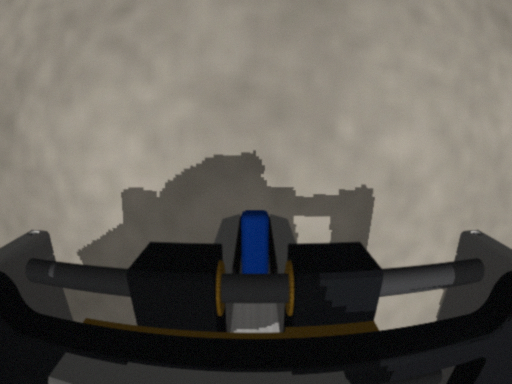

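The pinch holds at 15.7 mm opening. I slide the tray in.

>>> carry_out([
  [[1, -15, 0], [0, 0, -0.3], -1],
  [[4, -45, 0], [0, 0, -0.8], -1],
  [[7, -80, 0], [0, 0, -1.4], -1],
  [[10, -115, 0], [0, 0, -2], -1],
  [[13, -150, 0], [0, 0, -2.6], -1],
  [[16, -180, 0], [0, 0, -3.1], -1],
  [[18, -205, 0], [0, 0, -3.5], -1],
  [[19, -220, 0], [0, 0, -3.8], -1],
])

```text
clock: 4.15
position: [0.5152, 0.1937, 0.0352]
orientation: [1.232, 1.195, -1.229]
contact_force: [0.6, 3.6, 5.2]
gripper_width: 0.0161
```

Run:
```python
from h import *
pr(ctrl.get_state())
for n in("top","side"):
    im=ctrl.snapshot(n);cv2.imwrite(f"pics/{n}1.png",im);h=cv2.cvtColor(im,cv2.COLOR_BGR2HSV)
    for b in blobs((h[...,0]>105)&(h[...,0]<130)&(h[...,1]>150)&(h[...,2]>60)): print(n,b[0],b[1],ray(n,*b[1],0.03).round(4))
```

```text
t4.15 pos [515.2 193.7  35.2] yaw -1.65 down [ 0.001  0.001 -1.   ] F [0.6 3.6 5.2] w 16.1 q6 0.18
top 906 [134.  137.1] [0.7216 0.3339 0.03  ]
top 78 [277.8 198.6] [ 0.5067 -0.0577  0.03  ]
side 1164 [128.5 296.1] [0.7232 0.3186 0.03  ]
```

View pics/side1.png

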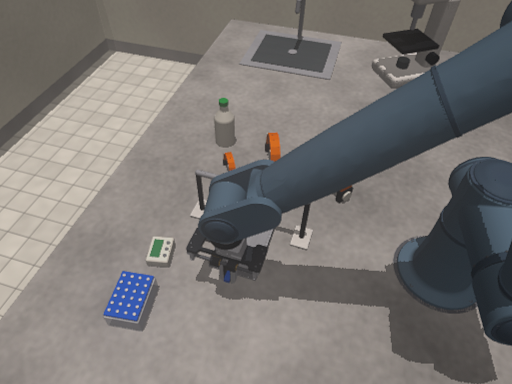

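View pics/top1.png

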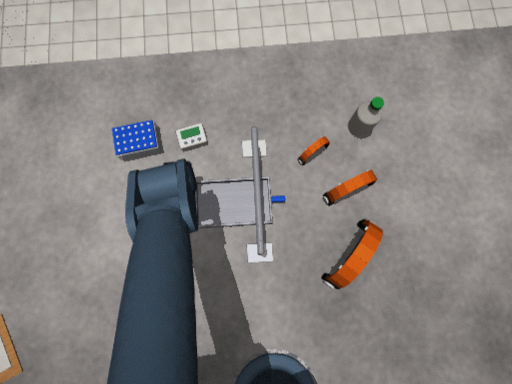

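Everything is on track. The far lug is at (278,199), y -0.058, so about 67 mm remain.

>>> carry_out([
  [[1, -15, 0], [0, 0, -0.2], -1],
  [[3, -38, 0], [0, 0, -0.4], -1],
  [[5, -58, 0], [0, 0, -0.6], -1],
  [[6, -67, 0], [0, 0, -0.7], -1],
  [[6, -67, 0], [0, 0, -0.7], -1],
])

```text
clock: 4.88
position: [0.5213, 0.1266, 0.0352]
orientation: [1.238, 1.189, -1.238]
contact_force: [-0.3, -0.6, 6.8]
gripper_width: 0.0157
```

Run:
```python
from h import *
pr(ctrl.get_state())
for n in("top",):
    im=ctrl.snapshot(n);cv2.imwrite(f"pics/{n}2.png",im);h=cv2.cvtColor(im,cv2.COLOR_BGR2HSV)
    for b in blobs((h[...,0]>105)&(h[...,0]<130)&(h[...,1]>150)&(h[...,2]>60)): print(n,b[0],b[1],ray(n,*b[1],0.03).round(4))
```

```text
t4.88 pos [521.3 126.6  35.2] yaw -2.26 down [ 0.001 -0.001 -1.   ] F [-0.3 -0.6  6.8] w 15.7 q6 0.07
top 911 [134.  137.1] [0.7216 0.3339 0.03  ]
top 80 [301.5 195.4] [ 0.5096 -0.1239  0.03  ]
```

The tray is placed, with its centre at about (0.515, 0.001). I release it and rise.

>>> carry_out([
  [[0, 0, 0], [0, 0, 0], 0.1],
  [[0, 0, 0], [0, 0, 0], 0.1],
  [[0, 0, 15], [0, 0, 0], 0.1],
  [[0, 0, 60], [0, 0, 0], 0.1],
  [[0, 0, 120], [0, 0, 0], 0.1],
  [[0, 0, 180], [0, 0, 0], 0.1],
  [[0, 0, 240], [0, 0, 0], 0.1],
  [[0, 0, 295], [0, 0, 0], 0.1],
])

```text
clock: 5.92
position: [0.5202, 0.1276, 0.3328]
orientation: [1.238, 1.189, -1.236]
contact_force: [0.0, -0.3, -0.6]
gripper_width: 0.0516
```

>>> carry_out([
  [[0, -60, 0], [0, 0, 5], 0.1],
  [[0, -120, 0], [0, 0, 12], 0.1],
  [[0, -180, 0], [0, 0, 18], 0.1],
  [[5, -240, 0], [0, 0, 25], 0.1],
  [[10, -300, 0], [0, 0, 25], 0.1],
  [[10, -360, 0], [0, 0, 25], 0.1],
  [[10, -415, 0], [0, 0, 25], 0.1],
  [[10, -415, 0], [0, 0, 25], 0.1],
])

```text
clock: 6.92
position: [0.5298, -0.2903, 0.3295]
orientation: [0.915, 1.37, -0.915]
contact_force: [0.7, 0.9, -0.1]
gripper_width: 0.0519
```

Run:
```python
from h import *
pr(ctrl.get_state());m,im=wsnap("w3");np.save("w3m.npy",m,allow_pickle=True)
for d in ctrl.recognise("wrist","crown")+ctrl.recognise("wrist","headband"):
    R=np.array(m["R"]);x=np.array(d["xyz"]);X=R.T@(x-np.array(m["t"]));print(round(d["score"],2),X.round(4),wproj(X,m).round())
for n in("top","side"):cv2.imwrite(f"pics/{n}3.png",ctrl.snapshot(n))
```

```text
t6.92 pos [ 529.8 -290.3  329.5] yaw 22.52 down [-0.001 -0.    -1.   ] F [ 0.7  0.9 -0.1] w 51.9 q6 -1.08
0.97 [ 0.6393 -0.1732  0.0693] [356. 126.]
0.91 [ 0.3605 -0.2434  0.1385] [140.  93.]
0.84 [ 0.514  -0.2525  0.1037] [255. 143.]
0.98 [ 0.6329 -0.1756  0.0661] [351. 125.]
0.96 [ 0.3561 -0.2446  0.14  ] [136.  92.]
0.57 [ 0.5176 -0.2519  0.104 ] [258. 144.]
```

View pics/w3.png

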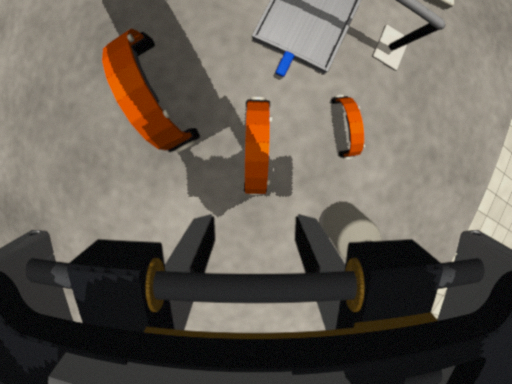

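View pics/side3.png

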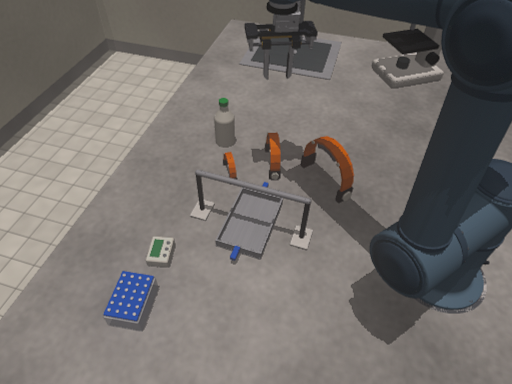

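View pics/top3.png

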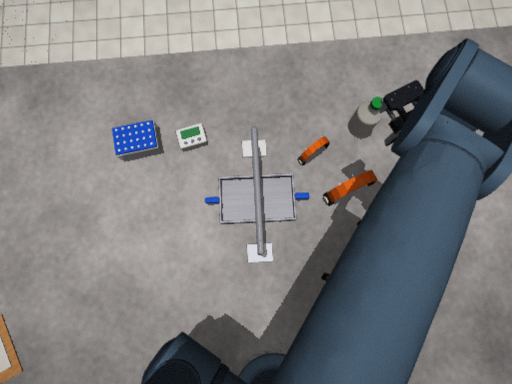

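Run:
```python
from h import *
im=cv2.imread("pics/w3.png");m=np.load("w3m.npy",allow_pickle=True).item()
print((-np.array(m["R"]).T@m["t"]).round(3))
h=cv2.cvtColor(im,cv2.COLOR_BGR2HSV)
b=[b for b in blobs((h[...,0]<15)&(h[...,1]>150),100) if 240<b[1][0]<275][0];print(b[:3])
for v in range(b[2][1],b[2][1]+b[2][3],6):
    xs=np.nonzero(b[3][v])[0];l,r=xs[0]-.5,xs[-1]+.5
    print(v,l,r,*[np.round((wray(l,v,z,m)+wray(r,v,z,m))[:2]/2*1000,1) for z in(.05,.085,.112)],round(1e3*np.linalg.norm(wray(l,v,.112,m)-wray(r,v,.112,m)),1))
cv2.imwrite("pics/w3z.png",cv2.resize(im[85:210,215:305],None,fx=4.5,fy=4.5,interpolation=2))
```

```text
[ 0.504 -0.228  0.483]
(np.int32(2112), array([256.4, 146.7]), array([245, 101,  25,  93], dtype=int32))
101 247.5 267.5 [ 495.7 -197.6] [ 496.3 -200.1] [ 496.8 -202. ] 24.7
107 246.5 268.5 [ 499.  -205.7] [ 499.4 -207.5] [ 499.7 -209. ] 27.2
113 245.5 268.5 [ 501.7 -214.1] [ 501.9 -215.2] [ 502.  -216.1] 28.4
119 245.5 268.5 [ 505.  -222.2] [ 504.9 -222.7] [ 504.9 -223.1] 28.5
125 245.5 269.5 [ 509.1 -230. ] [ 508.6 -229.8] [ 508.3 -229.7] 29.7
131 245.5 269.5 [ 512.4 -238. ] [ 511.7 -237.3] [ 511.2 -236.7] 29.8
137 244.5 269.5 [ 515.1 -246.4] [ 514.2 -245. ] [ 513.5 -243.8] 31.1
143 244.5 268.5 [ 517.8 -254.8] [ 516.7 -252.7] [ 515.8 -251. ] 29.9
149 244.5 268.5 [ 521.2 -262.9] [ 519.8 -260.2] [ 518.7 -258. ] 30.0
155 244.5 268.5 [ 524.6 -271.1] [ 522.9 -267.7] [ 521.6 -265. ] 30.1
161 244.5 268.5 [ 528.  -279.3] [ 526.  -275.2] [ 524.5 -272. ] 30.2
167 244.5 267.5 [ 530.7 -287.8] [ 528.5 -283. ] [ 526.8 -279.3] 29.0
173 244.5 267.5 [ 534.1 -296.1] [ 531.7 -290.6] [ 529.8 -286.4] 29.1
179 244.5 267.5 [ 537.6 -304.5] [ 534.9 -298.3] [ 532.8 -293.6] 29.3
185 244.5 266.5 [ 540.4 -313.2] [ 537.4 -306.3] [ 535.2 -301. ] 28.1
191 244.5 265.5 [ 543.2 -321.9] [ 540.  -314.4] [ 537.6 -308.6] 26.9
```

View pics/w3z.png

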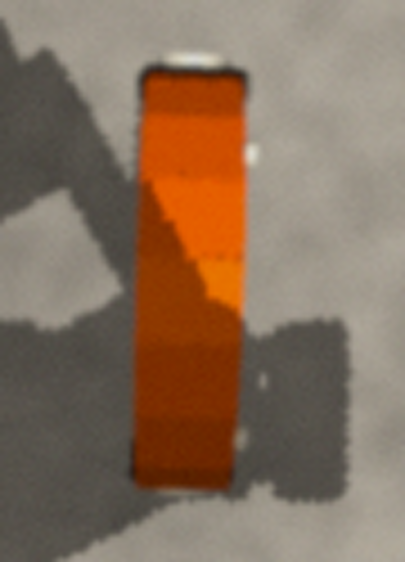

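>>> carry_out([
  [[10, -19, 0], [0, 0, -1.8], 0.1],
  [[10, -19, 0], [0, 0, -1.8], 0.1],
  [[10, -19, 0], [0, 0, -1.8], 0.1],
])

```text
clock: 7.55
position: [0.5407, -0.3053, 0.3295]
orientation: [0.934, 1.361, -0.934]
contact_force: [0.5, 0.4, 0.1]
gripper_width: 0.0516
```

Run:
```python
from h import *
pr(ctrl.get_state());m,im=wsnap("w4");np.save("w4m.npy",m,allow_pickle=True)
c=(-np.array(m["R"]).T@m["t"]);print(c.round(4),"nadir",wproj([c[0]+1e-6,c[1],0],m))
h=cv2.cvtColor(im,cv2.COLOR_BGR2HSV)
b=[b for b in blobs((h[...,0]<15)&(h[...,1]>150),100) if 235<b[1][0]<280][0];print(b[:3])
x,y,w,hh=b[2]
rows=np.arange(y+10,y+hh-10);P=[]
for v in rows:
    xs=np.nonzero(b[3][v])[0];P.append((wray(xs[0]-.5,v,.105,m)+wray(xs[-1]+.5,v,.105,m))[:2]/2)
P=np.array(P);L=cv2.fitLine(P.astype(np.float32),2,0,1e-4,1e-4).ravel();print("line yaw",np.degrees(np.arctan(-L[0]/L[1])),L)
for z in(.03,.05,.07):
    a=wray(b[1][0],y-.5,z,m);e=wray(b[1][0],y+hh-.5,z,m);print(z,a.round(4),e.round(4),((a+e)/2).round(4),np.linalg.norm(a-e).round(4))
cv2.imwrite("pics/w4z.png",cv2.resize(im[60:190,215:305],None,fx=4.5,fy=4.5,interpolation=2))
```

```text
t7.55 pos [ 540.7 -305.3  329.5] yaw 21.06 down [-0.  0. -1.] F [0.5 0.4 0.1] w 51.6 q6 -1.06
[ 0.5162 -0.2428  0.4833] nadir [254.39161151 122.68133968]
(np.int32(2035), array([251.7, 134.7]), array([240,  89,  25,  93], dtype=int32))
line yaw 20.71842 [ 0.35377556 -0.93533033  0.5190595  -0.25859034]
0.03 [ 0.4937 -0.1954  0.03  ] [ 0.5449 -0.3292  0.03  ] [ 0.5193 -0.2623  0.03  ] 0.1432
0.05 [ 0.4947 -0.1975  0.05  ] [ 0.5436 -0.3254  0.05  ] [ 0.5191 -0.2614  0.05  ] 0.1369
0.07 [ 0.4956 -0.1996  0.07  ] [ 0.5424 -0.3215  0.07  ] [ 0.519  -0.2606  0.07  ] 0.1306
```

View pics/w4z.png

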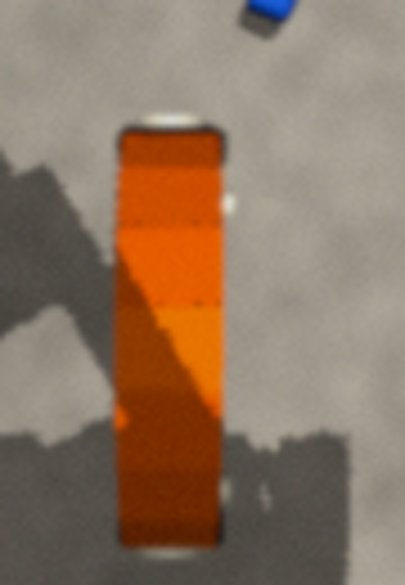

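Run:
```python
from h import *
m=np.load("w4m.npy",allow_pickle=True).item()
for v in(136.7,137):print(wray(252.3,v,.112,m).round(4))
c=wray(252.3,136.8,.112,m)[:2];a=np.radians(20.75);ey=np.array([-np.sin(a),np.cos(a)])
for im,n in(("top0","top"),("side0","side"),("w4","w")):
    I=cv2.imread(f"pics/{im}.png")
    f=(lambda X:wproj(X,m)) if n=="w" else (lambda X:proj(n,X))
    I=cv2.resize(I,None,fx=4,fy=4,interpolation=2)
    for s,z,col in((0,.112,(255,0,0)),(72,0,(0,255,0)),(-72,0,(0,255,0)),(79,.02,(255,255,0)),(-79,.02,(255,255,0))):
        p=f([*(c+ey*s/1000),z]);cv2.circle(I,tuple(int(q) for q in (p+.5)*4),4,col,1)
    p=f([*c,.112]);x,y=(p*4).astype(int);cv2.imwrite(f"pics/chk_{n}.png",I[max(0,y-220):y+220,max(0,x-180):x+180])
A=[cv2.imread(f"pics/chk_{n}.png") for n in("top","side")]
cv2.imwrite("pics/chk.png",np.hstack([cv2.resize(q,(360,440)) for q in A]))
```

```text
[ 0.5201 -0.2601  0.112 ]
[ 0.5202 -0.2605  0.112 ]
```

View pics/chk.png

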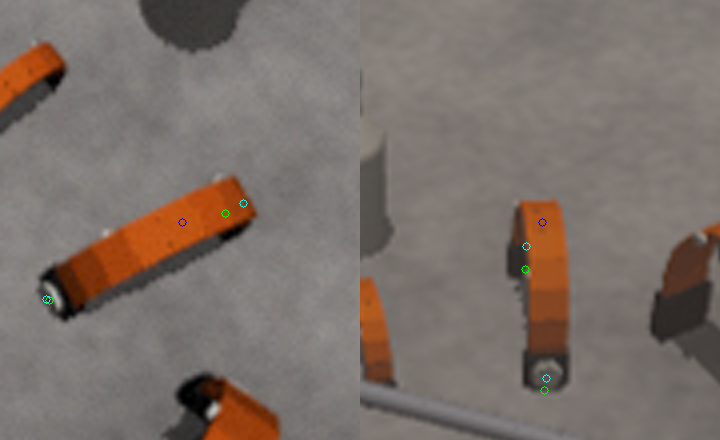

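Facets and side studs in the wrist view centre the crown at (252,137), i.e. (0.520,-0.261) with yaw 20.75°. The length of 143–158 mm fits the middle-sized band. I descend, keeping the fingertips above the foam's underside.

>>> carry_out([
  [[-20, 44, -30], [0, 0, -0.3], 0.1],
  [[-20, 44, -80], [0, 0, -0.3], 0.1],
  [[-20, 44, -130], [0, 0, -0.3], 0.1],
  [[-20, 44, -150], [0, 0, -0.3], 0.1],
  [[-20, 44, -150], [0, 0, -0.3], 0.1],
])

```text
clock: 8.22
position: [0.5203, -0.2619, 0.1788]
orientation: [0.94, 1.361, -0.939]
contact_force: [0.4, -0.1, 0.1]
gripper_width: 0.0514
```

Run:
```python
from h import *
pr(ctrl.get_state());m,im=wsnap("w5")
cv2.imwrite("pics/side5.png",cv2.resize(ctrl.snapshot("side")[60:200,190:350],None,fx=4.5,fy=4,interpolation=2))
```

```text
t8.22 pos [ 520.3 -261.9  178.8] yaw 20.69 down [-0.002  0.001 -1.   ] F [ 0.4 -0.1  0.1] w 51.4 q6 -1.02
```

View pics/w5.png

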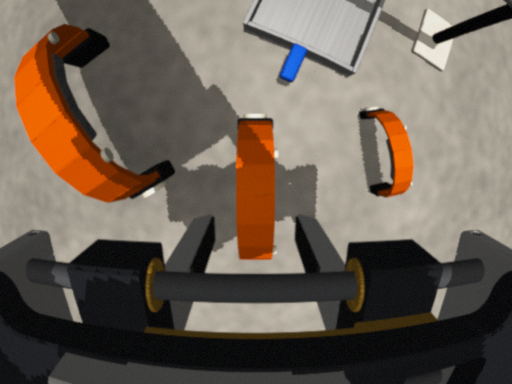

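View pics/side5.png

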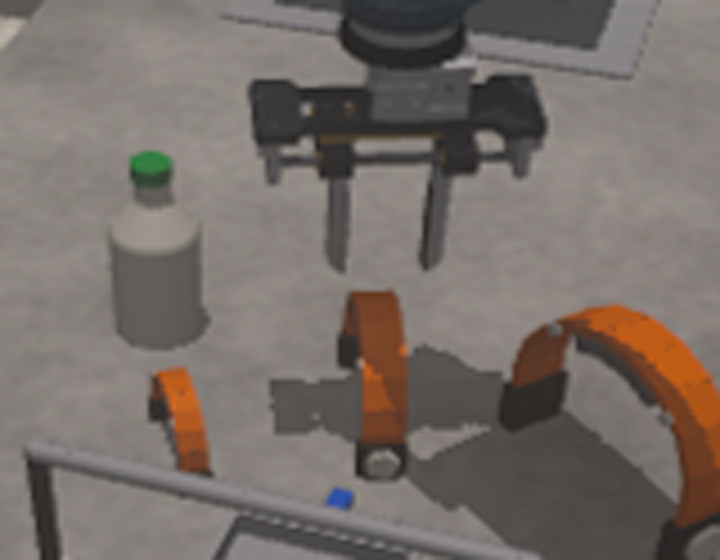

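>>> carry_out([
  [[0, 0, -30], [0, 0, 0], 0.1],
  [[0, 0, -50], [0, 0, 0], 0.1],
  [[0, 0, -56], [0, 0, 0], 0.1],
  [[0, 0, -56], [0, 0, 0], -0.1],
  [[0, 0, -56], [0, 0, 0], -0.5],
  [[0, 0, -56], [0, 0, 0], -0.5],
  [[0, 0, -56], [0, 0, 0], -0.5],
  [[0, 0, -56], [0, 0, 0], -0.5],
], force=20)

```text
clock: 9.32
position: [0.5212, -0.2628, 0.1245]
orientation: [0.939, 1.357, -0.939]
contact_force: [-1.0, -0.2, 6.0]
gripper_width: 0.0295
```

Run:
```python
from h import *
pr(ctrl.get_state());m,im=wsnap("w6")
cv2.imwrite("pics/side6.png",cv2.resize(ctrl.snapshot("side")[60:200,190:350],None,fx=4.5,fy=4,interpolation=2))
```

```text
t9.32 pos [ 521.2 -262.8  124.5] yaw 20.68 down [ 0.001 -0.001 -1.   ] F [-1.  -0.2  6. ] w 29.5 q6 -1.02
```

View pics/w6.png

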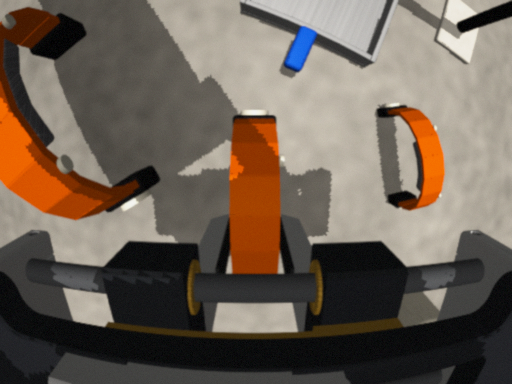

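View pics/side6.png

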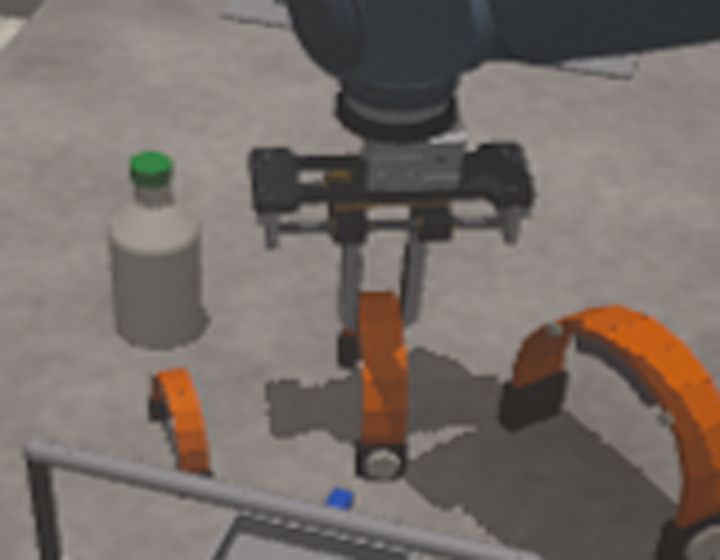

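>>> carry_out([
  [[0, 0, 5], [0, 0, 0], -0.5],
  [[0, 0, 20], [0, 0, 0], -0.5],
  [[0, 0, 50], [0, 0, 0], -0.5],
  [[0, 0, 90], [0, 0, 0], -0.5],
  [[0, 0, 135], [0, 0, 0], -0.5],
  [[0, 0, 180], [0, 0, 0], -0.5],
  [[0, 0, 205], [0, 0, 0], -0.5],
  [[0, 0, 215], [0, 0, 0], -0.5],
])

```text
clock: 10.42
position: [0.521, -0.2626, 0.3409]
orientation: [0.939, 1.355, -0.939]
contact_force: [-0.9, 0.5, -1.8]
gripper_width: 0.0299
```

Run:
```python
from h import *
pr(ctrl.get_state());m,im=wsnap("w7")
cv2.imwrite("pics/side7.png",ctrl.snapshot("side"))
```

```text
t10.43 pos [ 521.  -262.6  340.9] yaw 20.68 down [ 0.003 -0.002 -1.   ] F [-0.9  0.5 -1.8] w 29.9 q6 -1.02
```

View pics/w7.png

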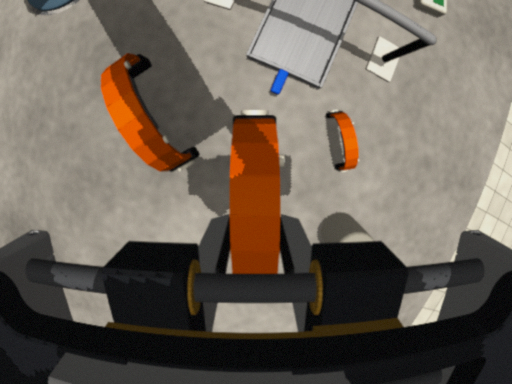

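View pics/side7.png

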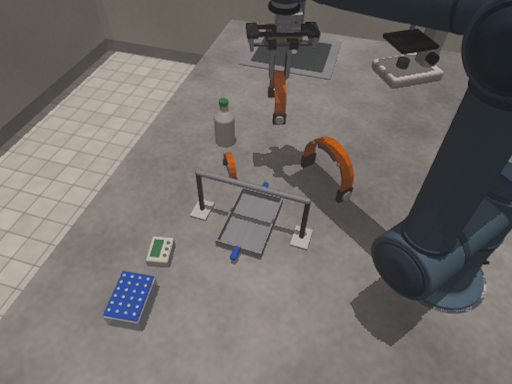

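Run:
```python
from h import *
for u,v in((197.6,172.5),(309,201.2)): print("side bar",ray("side",u,v,.16).round(4))
for u,v in((253.6,127),(259.9,254.1)): print("top bar",ray("top",u,v,.162).round(4))
for n in("top","side"):
    im=cv2.imread(f"pics/{n}3.png");h=cv2.cvtColor(im,cv2.COLOR_BGR2HSV)
    for b in blobs((h[...,0]>105)&(h[...,0]<130)&(h[...,1]>150)&(h[...,2]>60)): print(n,b[0],b[1],ray(n,*b[1],0.03).round(4))
# fit bar edges in top view: rows
im=cv2.imread("pics/top0.png");cv2.imwrite("pics/bz.png",cv2.resize(im[180:215,235:280],None,fx=12,fy=12,interpolation=0))
I=cv2.imread("pics/side3.png")
for X in([.515,-.001,.157],[.515,-.001,.165]):print(proj("side",X),proj("top",X))
```

```text
side bar [ 0.6638 -0.0032  0.16  ]
side bar [0.3625 0.0068 0.16  ]
top bar [ 0.6705 -0.0059  0.162 ]
top bar [0.3595 0.0077 0.162 ]
top 909 [133.9 137.1] [0.7217 0.3342 0.03  ]
top 80 [301.5 195.4] [ 0.5096 -0.1239  0.03  ]
top 74 [211.8 199.8] [0.5199 0.1241 0.03  ]
side 60 [234.6 251.8] [0.5207 0.1226 0.03  ]
side 1158 [128.5 296.1] [0.7232 0.3186 0.03  ]
[251.12014473 186.27735116] [257.40752072 188.5567556 ]
[251.1736055  184.14077507] [257.43060463 187.90827801]
```

View pics/bz.png

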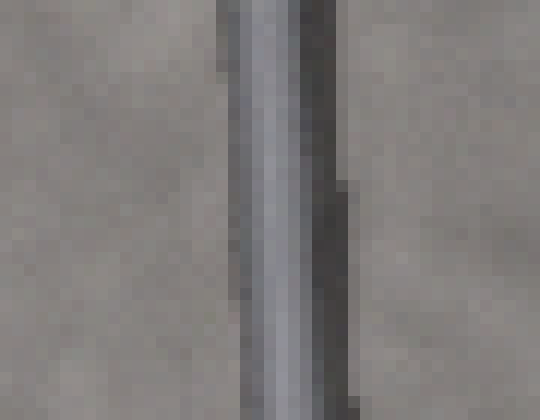

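>>> carry_out([
  [[-1, 20, 0], [0, 0, -3], -0.5],
  [[-2, 60, 0], [0, 0, -8], -0.5],
  [[-3, 105, 0], [0, 0, -13], -0.5],
  [[-4, 150, 0], [0, 0, -17], -0.5],
  [[-5, 195, 0], [0, 0, -20], -0.5],
  [[-6, 235, 0], [0, 0, -23], -0.5],
  [[-6, 255, 0], [0, 0, -23], -0.5],
  [[-6, 261, 0], [0, 0, -23], -0.5],
])

```text
clock: 11.52
position: [0.5139, -0.0003, 0.3368]
orientation: [1.237, 1.193, -1.24]
contact_force: [-0.1, -0.7, -1.0]
gripper_width: 0.0298
```

Run:
```python
from h import *
pr(ctrl.get_state());m,im=wsnap("w8")
cv2.imwrite("pics/side8.png",cv2.resize(ctrl.snapshot("side")[50:270,150:350],None,fx=3.5,fy=2.7,interpolation=2))
cv2.imwrite("pics/top8.png",ctrl.snapshot("top"))
```

```text
t11.53 pos [ 5.139e+02 -3.000e-01  3.368e+02] yaw -2.22 down [-0.003  0.001 -1.   ] F [-0.1 -0.7 -1. ] w 29.8 q6 -0.18
```

View pics/w8.png

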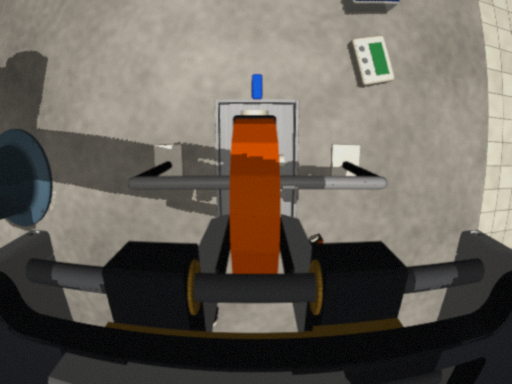

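View pics/side8.png

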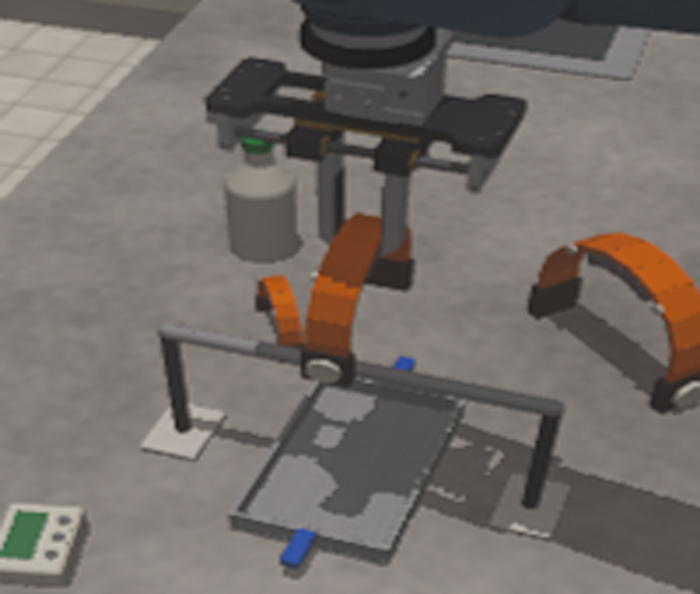

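>>> carry_out([
  [[0, 0, -25], [0, 0, 0], -0.5],
  [[0, 0, -60], [0, 0, 0], -0.5],
  [[0, 0, -95], [0, 0, 0], -0.5],
  [[0, 0, -120], [0, 0, 0], -0.5],
  [[0, 0, -130], [0, 0, 0], -0.5],
  [[0, 0, -134], [0, 0, 0], -0.5],
  [[0, 0, -134], [0, 0, 0], -0.5],
])

```text
clock: 12.55
position: [0.5152, -0.0017, 0.2052]
orientation: [1.24, 1.188, -1.239]
contact_force: [-0.2, -0.9, -1.3]
gripper_width: 0.0297
```

Run:
```python
from h import *
pr(ctrl.get_state());m,im=wsnap("w9")
cv2.imwrite("pics/side9.png",cv2.resize(ctrl.snapshot("side")[100:270,180:330],None,fx=5,fy=3.5,interpolation=2))
```

```text
t12.55 pos [515.2  -1.7 205.2] yaw -2.35 down [ 0.001 -0.    -1.   ] F [-0.2 -0.9 -1.3] w 29.7 q6 -0.18
```

View pics/w9.png

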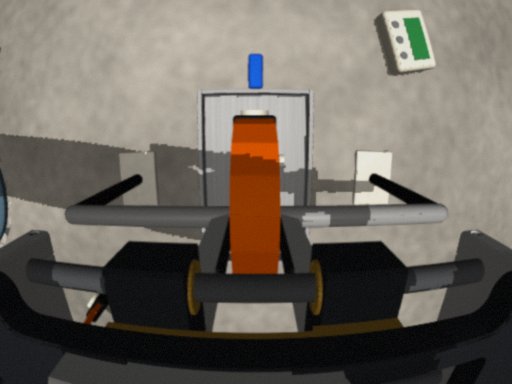

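View pics/side9.png

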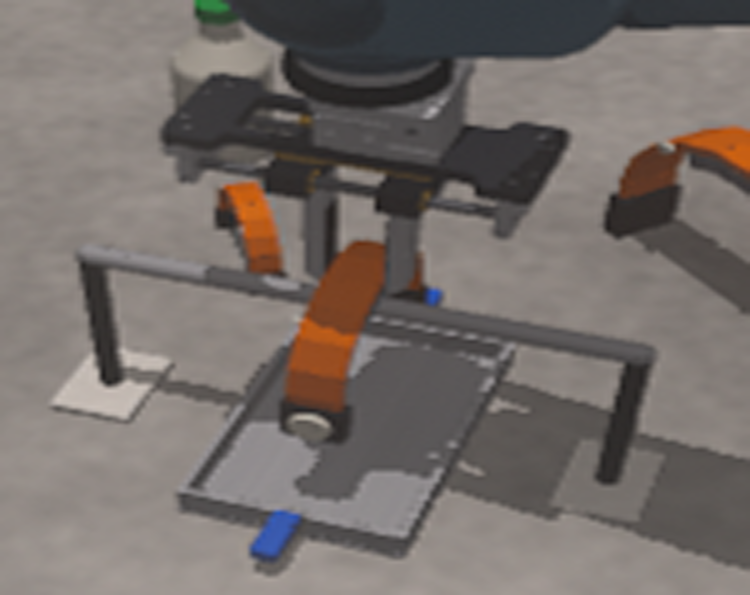

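Run:
```python
from h import *
m=ctrl.camera_model("wrist")
for u,v in((100,214.5),(200,215.5),(330,214.5),(420,213)):print(wray(u,v,.163,m).round(4))
```

```text
[0.3971 0.0059 0.163 ]
[0.4768 0.0033 0.163 ]
[ 0.5684 -0.      0.163 ]
[ 0.6432 -0.0035  0.163 ]
```

>>> carry_out([
  [[0, 0, -4], [0, 0, 0], -0.5],
  [[0, 0, -7], [0, 0, 0], -0.5],
  [[0, 0, -9], [0, 0, 0], -0.5],
  [[0, 0, -9], [0, 0, 0], -0.5],
])

```text
clock: 13.15
position: [0.5145, -0.0013, 0.1952]
orientation: [1.239, 1.19, -1.239]
contact_force: [-0.7, -0.6, -1.5]
gripper_width: 0.0299
```

>>> carry_out([
  [[0, 1, -1], [0, 0, 0], -0.5],
  [[0, 1, -2], [0, 0, 0], -0.5],
  [[0, 1, -2], [0, 0, 0], -0.5],
])

```text
clock: 13.52
position: [0.5147, -0.0003, 0.1939]
orientation: [1.239, 1.19, -1.239]
contact_force: [-1.9, 1.7, 2.7]
gripper_width: 0.03
```

Run:
```python
from h import *
for i in range(3):
    pr(ctrl.get_state())
    im=ctrl.snapshot("side")
cv2.imwrite("pics/side10.png",cv2.resize(im[120:240,200:320],None,fx=5,fy=5,interpolation=2))
```

```text
t13.53 pos [ 5.147e+02 -3.000e-01  1.939e+02] yaw -2.32 down [ 0.  0. -1.] F [-1.9  1.7  2.7] w 30.0 q6 -0.18
t13.57 pos [ 5.148e+02 -3.000e-01  1.939e+02] yaw -2.32 down [ 0.  0. -1.] F [-1.5  1.1  2.8] w 29.8 q6 -0.18
t13.62 pos [ 5.148e+02 -3.000e-01  1.939e+02] yaw -2.32 down [ 0.  0. -1.] F [-1.4  1.3  2.9] w 30.0 q6 -0.18
```

View pics/side10.png

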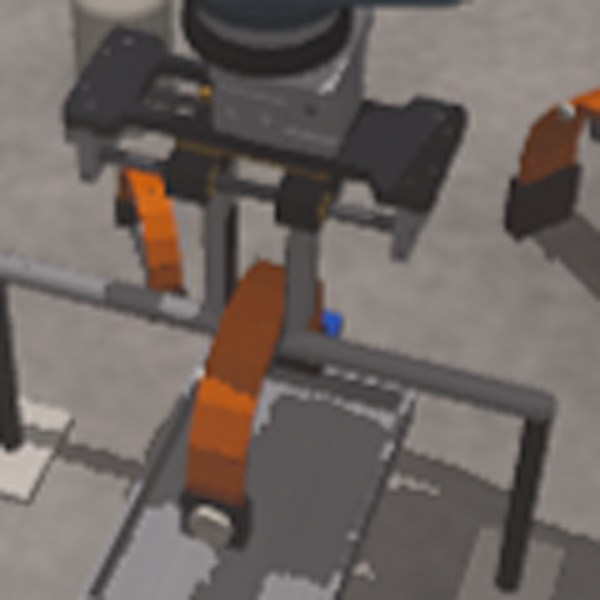

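Contact shows at the expected height: the vertical force went from -1.5 to +2.8 N. I open gently in steps.

>>> carry_out([
  [[0, 0, 0], [0, 0, 0], -0.34],
  [[0, 0, 0], [0, 0, 0], -0.3],
  [[0, 0, 0], [0, 0, 0], -0.25],
  [[0, 0, 0], [0, 0, 0], -0.15],
  [[0, 0, 0], [0, 0, 0], 0],
  [[0, 0, 0], [0, 0, 0], 0.1],
])

```text
clock: 14.42
position: [0.5147, -0.0004, 0.1934]
orientation: [1.239, 1.19, -1.239]
contact_force: [0.1, 0.9, 0.0]
gripper_width: 0.0509
```

Run:
```python
from h import *
pr(ctrl.get_state());m,im=wsnap("w11")
im=ctrl.snapshot("side")
cv2.imwrite("pics/side11.png",cv2.resize(im[120:240,200:320],None,fx=5,fy=5,interpolation=2))
```

```text
t14.43 pos [ 5.147e+02 -4.000e-01  1.934e+02] yaw -2.32 down [ 0. -0. -1.] F [0.1 0.9 0. ] w 50.9 q6 -0.18
```

View pics/side11.png

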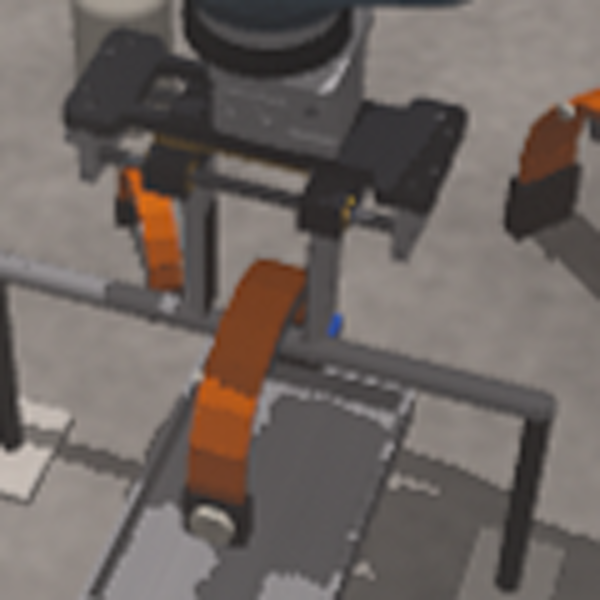

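View pics/w11.png

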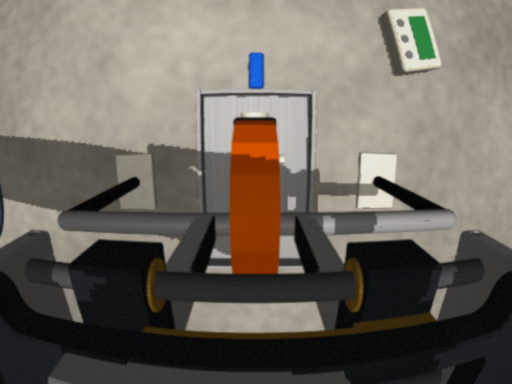

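It hangs still. I raise straight up and then back away clear.

>>> carry_out([
  [[0, 0, 5], [0, 0, 0], 0.1],
  [[0, 0, 20], [0, 0, 0], 0.1],
  [[0, 0, 50], [0, 0, 0], 0.1],
  [[0, 0, 90], [0, 0, 0], 0.1],
  [[0, 0, 135], [0, 0, 0], 0.1],
  [[0, 50, 150], [0, 0, 0], 0.1],
  [[0, 110, 150], [0, 0, 0], 0.1],
  [[0, 170, 150], [0, 0, 0], 0.1],
])

```text
clock: 15.52
position: [0.5147, 0.1712, 0.3454]
orientation: [1.241, 1.188, -1.237]
contact_force: [0.1, -0.3, -0.3]
gripper_width: 0.0518
```

>>> carry_out([
  [[-40, 40, 0], [0, 0, 0], 0.1],
  [[-80, 80, 0], [0, 0, 0], 0.1],
  [[-120, 120, 0], [0, 0, 0], 0.1],
  [[-160, 160, 0], [0, 0, 0], 0.1],
  [[-160, 200, 0], [0, 0, 0], 0.1],
  [[-160, 200, 0], [0, 0, 0], 0.1],
])

```text
clock: 16.27
position: [0.3539, 0.3713, 0.3446]
orientation: [1.237, 1.191, -1.235]
contact_force: [-0.4, -0.2, -0.1]
gripper_width: 0.0517
```

Run:
```python
from h import *
pr(ctrl.get_state())
a=ctrl.snapshot("side");b=ctrl.snapshot("top")
cv2.imwrite("pics/side12.png",cv2.resize(a[80:280,150:350],None,fx=3,fy=3,interpolation=2))
cv2.imwrite("pics/top12.png",b);cv2.imwrite("pics/top12z.png",cv2.resize(b[110:280,190:330],None,fx=3.5,fy=3.5,interpolation=2))
h=cv2.cvtColor(b,cv2.COLOR_BGR2HSV)
for q in blobs((h[...,0]>105)&(h[...,0]<130)&(h[...,1]>150)&(h[...,2]>60)): print(q[0],q[1],ray("top",*q[1],0.03).round(4))
for n,th in(("top","bottle"),("top","timer"),("top","tipbox"),("side","bottle"),("side","timer"),("side","tipbox"),("top","crown"),("side","crown")):
    m=ctrl.camera_model(n);R=np.array(m["R"])
    for d in ctrl.recognise(n,th)[:4]:print(n,th,round(d["score"],2),(R.T@(np.array(d["xyz"])-m["t"])).round(3))
```

```text
t16.27 pos [353.9 371.3 344.6] yaw -2.12 down [ 0.001  0.001 -1.   ] F [-0.4 -0.2 -0.1] w 51.7 q6 0.62
918 [134.  137.1] [0.7216 0.3339 0.03  ]
80 [301.5 195.4] [ 0.5096 -0.1239  0.03  ]
75 [211.9 199.7] [0.5201 0.1238 0.03  ]
top bottle 0.66 [ 0.693 -0.308  0.109]
top bottle 0.27 [0.706 0.317 0.06 ]
top timer 0.63 [0.709 0.175 0.028]
top tipbox 0.89 [0.707 0.319 0.058]
top tipbox 0.45 [0.505 0.011 0.003]
side bottle 0.88 [ 0.694 -0.301  0.089]
side bottle 0.47 [0.514 0.033 0.164]
side timer 0.86 [0.707 0.18  0.031]
side tipbox 0.57 [0.697 0.335 0.057]
top crown 0.91 [0.515 0.002 0.17 ]
top crown 0.73 [ 0.631 -0.163  0.063]
top crown 0.63 [ 0.329 -0.214  0.137]
top crown 0.41 [0.471 0.001 0.16 ]
side crown 0.92 [0.517 0.035 0.165]
side crown 0.68 [ 0.649 -0.002  0.12 ]
side crown 0.67 [ 0.623 -0.157  0.063]
side crown 0.42 [ 0.284 -0.191  0.115]
```

View pics/side12.png

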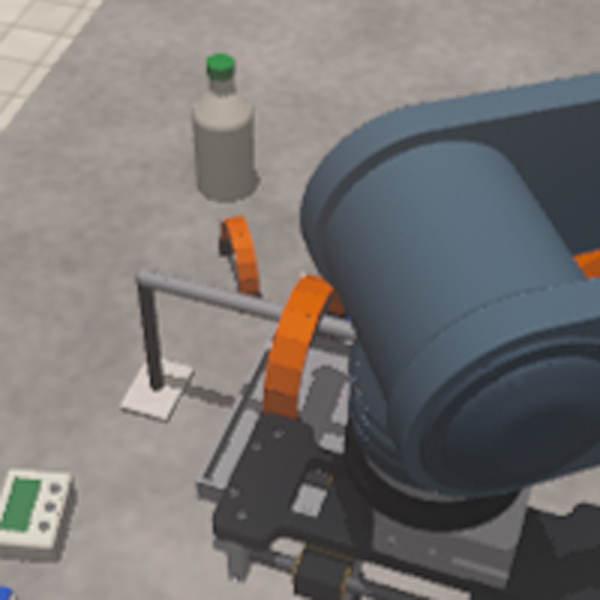

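View pics/top12z.png

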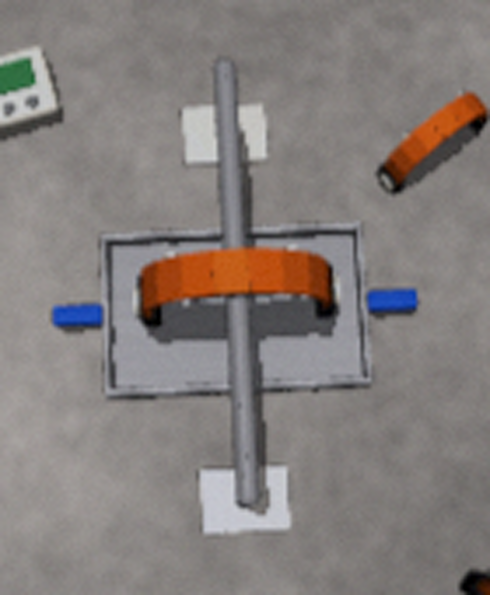

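The top view shows the headband square across the bar, with both ends inside the tray outline, and the bystanders unmoved. I hand it in.

Run:
```python
from plant import ctrl
print(ctrl.hand_in())
```

```text
the job is handed in; nothing more can be done
None
```

I handed the job in at about 17 s: the tray is under the middle of the rail and the orange headband hangs square across the bar.

- **Tray:** I pinched the lug at the +y end and slid the tray in along the bench. It now stands at about (0.515, 0.000), in line with the rail to within my measurement.
- **Headband:** I took the middle-sized of the three by its crown and carried it over the bar. I lowered it until the bar took the load (about 4 N change) and opened the fingers in small steps. It did not move when released.

**Last checks:**
- In the top view the headband straddles the bar, one arm each side, with both ends inside the tray outline.
- The tray lugs are where I left them.
- The bottle, tip box and timer read within about 4 mm of their first positions, which is the network's accuracy.
- The robot touches nothing.

**Checks that failed or disagreed:**
- The arm hid part of the rail and tray in the final side picture, so it confirms little.
- In that picture the network put the crown about 35 mm off in y, because only part of the headband showed. The top view put it at (0.515, 0.002, 0.170).
- The cameras differed by about 2 mm on the bar's position, within their calibration.

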